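# Unpin the key-copying machine's carriage and hold it at the loading mark

## Robot

A 7-joint arm with a two-finger parallel gripper is mounted at the origin on a cart in front of the work surface, level with it; the furniture and walls round the work are solid. World frame = base frame: x ahead of the robot, y to its left, z up, the work surface at z = 0. Lengths are in m, angles in rad, forces in N, time in s.
With the tool pointing down it reaches from about 0.35 to 0.9 m from the base axis. Payload 19.9 kg.
Tool frame: the origin (TCP) lies between the finger pads; the fingertips stand 19 mm ahead of it and the grasp point (between the pads) is the TCP; z points along the fingers, y is the line along which they close (so a half turn about z gives the same grasp; the last joint's range is limited). The gripper opens to 94 mm and grips with 3 to 60 N. Pads are 16 mm wide; open, the fingers measure 119 mm over their backs; the gripper's body (75 mm by 177 mm) begins 78 mm behind the grasp point.
Start: joints at [1.254, 0.417, -0.01, 1.614, 0.005, 1.111, -0.053], TCP at [0.17, -0.602, 0.224] pointing down, gripper open.
Joint ranges: [-2.81, 2.81], [-0.39, 2.02], [-1.27, 1.25], [0.06, 2.57], [-1.19, 4.33], [0.19, 2], [-2.82, 2.82]. Speed limits (rad/s): [1.89, 1.89, 2.39, 2.39, 3.01, 3.01, 3.01].

## Interface

Orientations are given as a 3x3 rotation matrix whose columns are the frame's x, y, z axes.
In Python, from rig import robot gives the robot as it stands. Calls block until the motion is done:
- robot.move_ptp(position, orientation): joint-space move of the TCP to a pose.
- robot.move_linear(position, velocity=0.15, frame=None, threshold=None): straight line of the TCP; frame=None keeps the orientation; velocity is the mean speed in m/s. With threshold (N) it stops when the force on the tool has changed by that much, and returns True; else False.
- robot.goto_joints(angles): joint-space move.
- robot.gripper_to(opening): finger opening in m; the grip force is fixed at half the most; returns when the fingers have stopped.
- robot.pause(seconds).
- robot.ik(position, orientation): joint angles nearest the present ones, or None.
- robot.get_state(): the state.
- robot.grab_frame(name): name is "scene" or "top"; returns the picture (420x560x3 uint8, red, green, blue); there is no depth.
- robot.camera_info(name): a dict with "fx", "fy", "cx", "cy" (pixels), "dist" ([k1, k2, p1, p2, k3] as OpenCV has them; the pictures are not rectified), "rvec" (rotation vector, rad) and "tvec" (3), from world to camera coordinates, as OpenCV has them. Camera axes: x right, y down, z forward; pixel columns grow to the right and rows downward; lengths in m; the calibration is good to about 2 mm. A picture is of the moment at which its call begins. camera_info takes no time and is no camera call.
A pose or a line that the arm cannot do raises robot.PlanningError and nothing moves.
- robot.sign_off(): hands the job in; it is judged then, once.
The state is a dict: "time": time; "qpos": joint angles; "joint_vel": joint speeds; "effort": joint torques, N m; "ee_pos": TCP position; "tool_rot": TCP orientation; "force": force on the tool from outside, world axes, zero at the start; "moment": the same for the moment, N m; "opening": finger opening in m; "grasp_force": force on a finger pad.
Only numpy, scipy, OpenCV 4.12 (cv2) and the standard library are available. Lean on these libraries where they do the work, as an engineer would, in place of code of your own. Each camera call takes 0.05 s, during which the arm holds its last target. There are 200 camera calls.

## Task

The carriage of the key-copying machine is still locked: draw the steel locking pin up out of the bush on the carriage and stand it fully down in the parking socket at the machine's front right corner. Then take the upright knob on the carriage, pull the carriage back against its spring until its pointer stands exactly opposite the point of the little rider on the scale rail, and hold it still there for me while I fit a blank: finish with the knob in the gripper and the carriage held, not let go. Never let the carriage snap back towards the cutter, do not shift the rider, and leave the padlocks and the lock cylinder on the counter where they are.

Things in the scene. Friction and masses are not known exactly. Their poses are not given: they have to be found in the camera images.
- machine: Bench key-copying machine, fixed: grey base 230 x 190 mm, top 24 mm up; at the rear a lying motor and a 70 mm cutter disc under a guard, up to 115 mm high. Origin on the counter; at yaw 0 its x points away from the robot, y left, z up; the base spans x -130..+100, y -95..+95 mm. In this frame the carriage is pulled out to -x, towards the robot.
- lock_pin: Loose steel pin, 40 to 85 g, upright in the bush on the carriage's right side and on into the base; it locks the carriage. Origin at the tip, z up to the head: 10 mm shank with conical end 0..34 mm, 19 mm collar 34..38 mm, round grip of 16 mm diameter 38..108 mm. Seated, its tip is 26 mm above the counter; it must rise 36 mm to leave the bush. Bores are loose: nothing clamps it.
- park_socket (a point): Centre of the mouth of the empty parking socket: upright grey tube, outer diameter 27 mm, on the base's front right corner (machine x -95, y -74 mm); rim 60 mm above the counter, 36 mm deep, plain 14 mm bore for the 10 mm shank. A pin fully down has its collar on the rim and its tip 34 mm below this point.
- lock_bush (a point): Centre of the mouth of the locking bush (aluminium tube, outer diameter 24 mm, bore 13 mm) on the carriage's right side, as it is with the carriage home: machine x -5, y -72 mm, 60 mm above the counter. This point stays with the base.
- pull_knob: Upright black round knob on the carriage, the part to pull by; it can swivel on its upright axis. Origin at its foot, 54 mm above the counter, at machine x -48, y 0 with the carriage home; grip of 23 mm diameter 14..42 mm above the origin, top at 48 mm. The key vices (87 mm high) begin 26 mm behind its axis; the base's front plate (56 mm high) is 64 mm in front of it with the carriage home.
- carriage (a joint): Travel of the carriage out from home towards the operator, m: 0 home (at the cutter), 0.045 the end. A spring pulls it home: about 4.5 N at 0 and 1.5 N more for each 10 mm (10.5 N at 40 mm).
- pointer_tip (a point): Tip of the dark steel pointer on the carriage's left side, reaching over the scale rail; 54 mm above the counter, at machine x -26, y +74 mm with the carriage home; travels with the carriage.
- rider_tip (a point): Tip of the setting rider's point, the mark: the rider is a dark steel saddle 20 mm wide and 58 mm high with a black thumbscrew, on the outer side of the scale rail on the machine's left; its point looks inwards at machine y +78 mm, 54 mm above the counter. In line means that both tips have the same machine x.
- rider (a joint): Setting of the rider along the scale rail, m; the two points are in line when joint carriage equals joint rider. It is held by friction (12 N) and lies between 0.016 and 0.038.
- padlock: Loose brass padlock lying flat on the counter, 54 x 40 x 13 mm, origin under its middle. Leave alone.
- padlock_b: Second brass padlock lying flat on the counter, 54 x 40 x 13 mm, origin under its middle. Leave alone.
- lock_cylinder: Loose brass lock cylinder lying on the counter, 33 x 65 x 17 mm, origin under its middle. Leave alone.
Mind the look-alikes: they are no part of the job. Of the things shaped like the lock_pin, the steel one is meant.

How it is judged:
By the outcome, as a careful person would: the job done as asked, in the order asked, and still so for the second after the job is handed in, while the arm keeps its last pose, push and grip.
It also fails if it takes over 64 s, if anything falls off the work surface, if the arm or the gripper's body presses on something with over 40 N, if the wrist force passes 120 N, or if a joint passes its speed limit or range.

## Working session

There is one attempt and no reset: what is moved stays moved. The work goes in short steps, each a Python script; the robot and the scene stay as the last script left them, time stands still between calls to the robot, and variables do not carry over. Pictures are saved under pics/ and viewed, at most 10 in all, crops included, and the job is handed in when it is done.

```bash
ls; mkdir -p pics; python3 - <<'E'
from rig import robot
import cv2
for n in("scene","top"):
    cv2.imwrite(f"pics/{n}0.png",cv2.resize(robot.grab_frame(n)[:,:,::-1],(800,600),interpolation=cv2.INTER_CUBIC)); print(robot.camera_info(n))
s=robot.get_state();print(s['time'],s['tool_rot'])
E
```

```text
pics
{'fx': 427.0706775803685, 'fy': 427.0706775803685, 'cx': 279.03220064208887, 'cy': 201.48930132433148, 'dist': array([0.01773104, 0.        , 0.        , 0.        , 0.        ]), 'rvec': array([ 1.29119404, -2.33715711,  0.85985162]), 'tvec': array([0.28137207, 0.40185715, 0.77476445])}
{'fx': 468.22988087276576, 'fy': 468.22988087276576, 'cx': 277.2496607284024, 'cy': 218.94503803956866, 'dist': array([-0.0833378,  0.       ,  0.       ,  0.       ,  0.       ]), 'rvec': array([ 2.15679489, -2.11202894,  0.2003209 ]), 'tvec': array([-0.03659013,  0.54662045,  1.10429541])}
0.1 [[ 9.62464907e-01  2.71405885e-01 -3.84524078e-04]
 [ 2.71406143e-01 -9.62464353e-01  1.03679564e-03]
 [-8.86982787e-05 -1.10224162e-03 -9.99999389e-01]]
```

View pics/scene0.png

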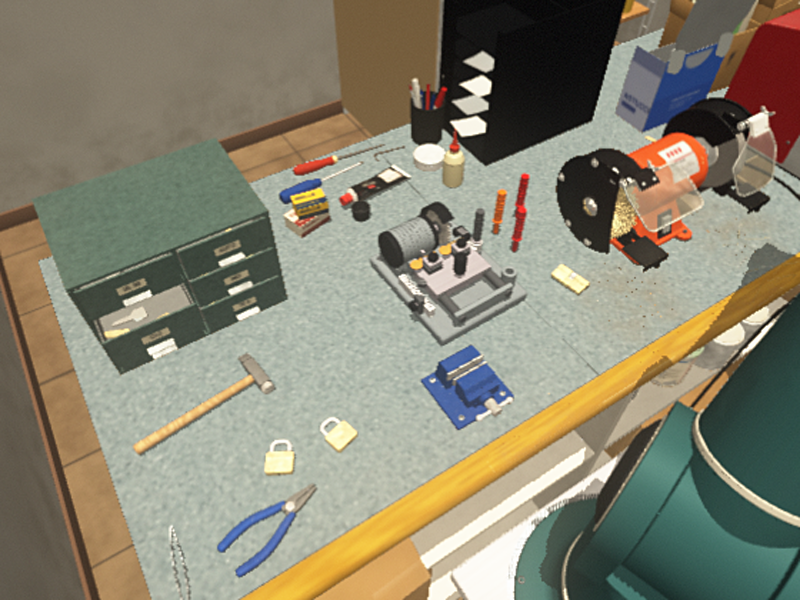

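View pics/top0.png

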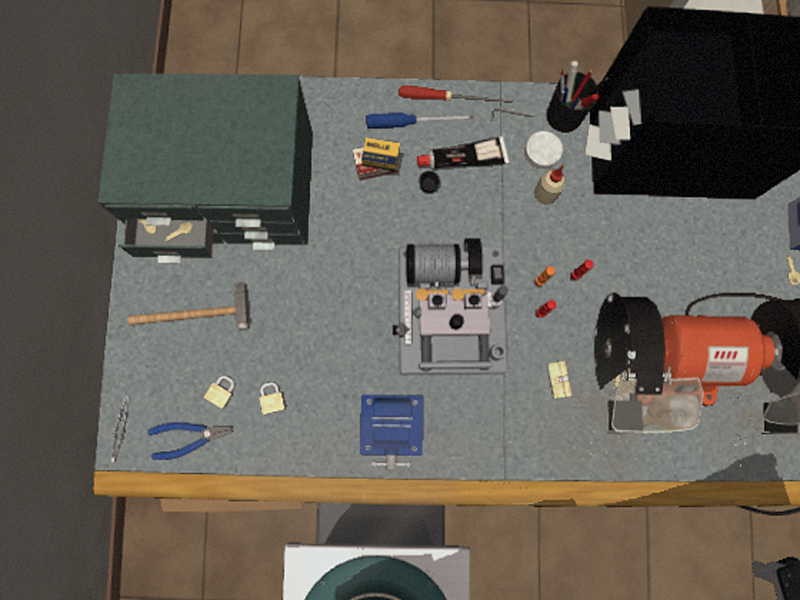

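```bash
python3 - <<'E'
from rig import robot
import cv2
for n,(x,y) in dict(scene=(250,135),top=(262,160)).items():
    f=robot.grab_frame(n)[:,:,::-1]; cv2.imwrite(f"pics/{n}raw.png",f)
    cv2.imwrite(f"pics/{n}1.png",cv2.resize(f[y:y+105,x:x+130],None,fx=6-.3*0,fy=5.7 if 0 else 6,interpolation=cv2.INTER_CUBIC)[:600])
E
```

```text
(no output)
```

View pics/scene1.png

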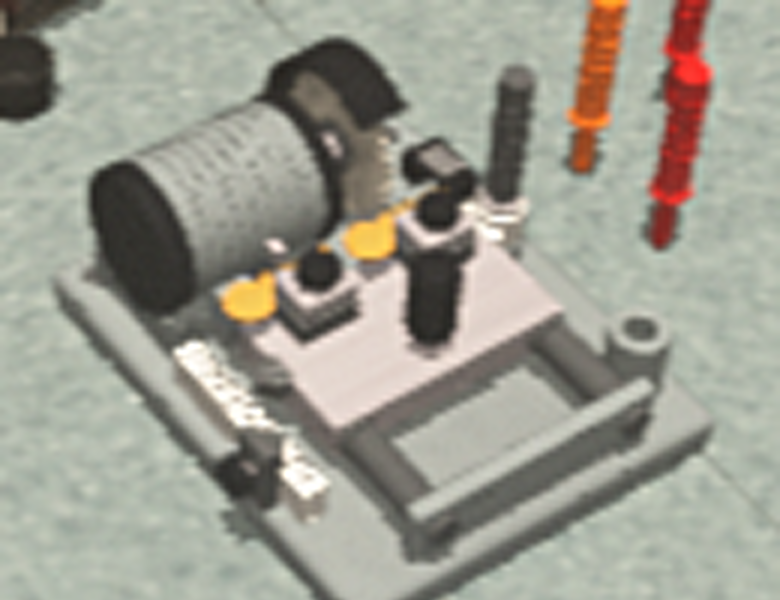

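View pics/top1.png

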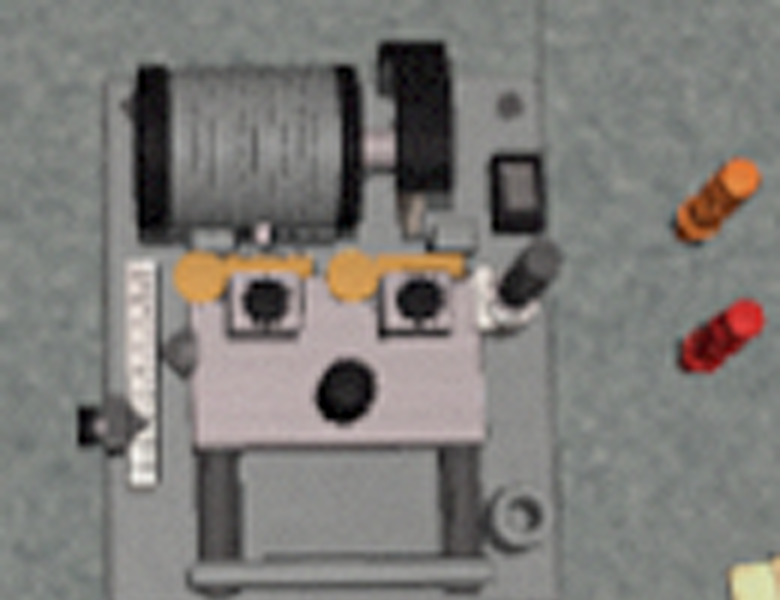

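```bash
cat > h.py <<'E'
import numpy as np, cv2
from rig import robot
from scipy.optimize import least_squares
def proj(n,P):
    c=robot.camera_info(n);K=np.array([[c['fx'],0,c['cx']],[0,c['fy'],c['cy']],[0,0,1.]])
    return cv2.projectPoints(np.array(P,float).reshape(-1,3),c['rvec'],c['tvec'],K,c['dist'])[0][:,0]
def m2w(p,P):
    P=np.atleast_2d(P);c,s=np.cos(p[2]),np.sin(p[2])
    return np.c_[p[0]+c*P[:,0]-s*P[:,1],p[1]+s*P[:,0]+c*P[:,1],P[:,2]]
OFF=dict(scene=(250,135),top=(262,160))
def px(n,uv): return (np.array(uv,float)+.5)/6-.5+OFF[n]
E
python3 - <<'E'
from h import *
obs={'top':[((518,515),(-95,-74,60)),((346,388),(-48,0,102)),((544,256),(-5,-72,134)),((106,76),(100,95,24))],
'scene':[((639,328),(-95,-74,60)),((55,278),(100,95,24)),((712,424),(-130,-95,24)),((517,76),(-5,-72,134))]}
rider={'top':(150,425),'scene':(282,437)}
def res(p,ns):
    return np.concatenate([(proj(n,m2w(p,np.array([o[1] for o in obs[n]])/1000))-px(n,[o[0] for o in obs[n]])).ravel() for n in ns])
for ns in (['top'],['scene'],['top','scene']):
    r=least_squares(res,[.55,0,0],args=(ns,));print(ns,r.x,np.round(r.fun.reshape(-1,2),1).tolist())
p=r.x
for n in obs:
    q=least_squares(lambda d:(proj(n,m2w(p,[d[0],d[1],.054]))-px(n,rider[n])).ravel(),[-.05,.07]);print(n,'rider',q.x)
for nm,P in dict(sock=(-95,-74,60),bush=(-5,-72,60),knob=(-48,0,54)).items(): print(nm,m2w(p,np.array(P)/1000))
E
```

```text
['top'] [ 0.57665623 -0.12320751  0.01894304] [[0.6, 0.3], [0.3, -0.6], [-0.3, 0.8], [-0.7, -0.6]]
['scene'] [ 0.57615234 -0.12099958  0.0290577 ] [[-0.0, 0.7], [-1.3, -0.9], [1.3, -0.6], [-0.1, 0.5]]
['top', 'scene'] [ 0.57667446 -0.12235747  0.02265902] [[0.4, 0.2], [0.0, -0.6], [-0.7, 0.6], [-1.1, -0.5], [0.2, 0.6], [-0.9, -1.4], [1.5, -0.7], [0.4, 0.2]]
top rider [-0.0566296   0.07526159]
scene rider [-0.05563907  0.07941385]
sock [[ 0.48337547 -0.1984909   0.06      ]]
bush [[ 0.57330705 -0.19445228  0.06      ]]
knob [[ 0.52868678 -0.12344501  0.054     ]]
```

```bash
cat >> h.py <<'E'
YAW=.0227
def R(a):  # tool down, closing line at angle a from world x... y axis = (cos a, sin a)
    y=np.array([np.cos(a),np.sin(a),0]);z=np.array([0,0,-1.]);return np.c_[np.cross(y,z),y,z]
def st(*m):
    s=robot.get_state();print(*m,'t',round(s['time'],2),'p',np.round(s['ee_pos'],4),'F',np.round(s['force'],1),'M',np.round(s['moment'],2),'op',round(s['opening'],4),'gf',round(s['grasp_force'],1));return s
E
python3 - <<'E'
from h import *
s=st();b=np.array([.5733,-.1945])
for a in (YAW,YAW+np.pi):
    print(robot.ik([*b,.2],R(a)))
robot.move_linear([.17,-.602,.33],velocity=.3)
best=min((YAW,YAW+np.pi),key=lambda a:abs(q[6]) if (q:=robot.ik([*b,.22],R(a))) is not None else 9)
print(best)
robot.move_ptp([*b,.24],R(best)); robot.gripper_to(.05); st('above')
print(robot.move_linear([*b,.112],velocity=.12,threshold=6)); st('down')
cv2.imwrite('pics/a.png',np.vstack([cv2.resize(robot.grab_frame(n)[y:y+60,x:x+130,::-1],None,fx=5,fy=5,interpolation=cv2.INTER_CUBIC) for n,x,y in(('scene',270,110),('top',280,170))]))
E
```

```text
t 0.2 p [ 0.1696 -0.6013  0.224 ] F [ 1.3 -0.   0.4] M [-0.07 -0.04  0.01] op 0.0941 gf 0.0
[ 0.70455421  0.46321618 -0.56789445  1.67446929  0.27529211  1.0846176
  0.07738208]
[-0.46954967  0.64306922  1.08344389  1.71449537 -0.61391655  1.16742873
 -2.33271902]
0.0227
above t 3.61 p [ 0.5733 -0.1945  0.24  ] F [-0.4 -0.2 -0.7] M [-0.02 -0.06 -0.01] op 0.0501 gf 0.0
False
down t 4.83 p [ 0.5737 -0.1946  0.1127] F [0.4 0.4 0. ] M [-0.03 -0.08  0.01] op 0.0497 gf 0.0
```

View pics/a.png

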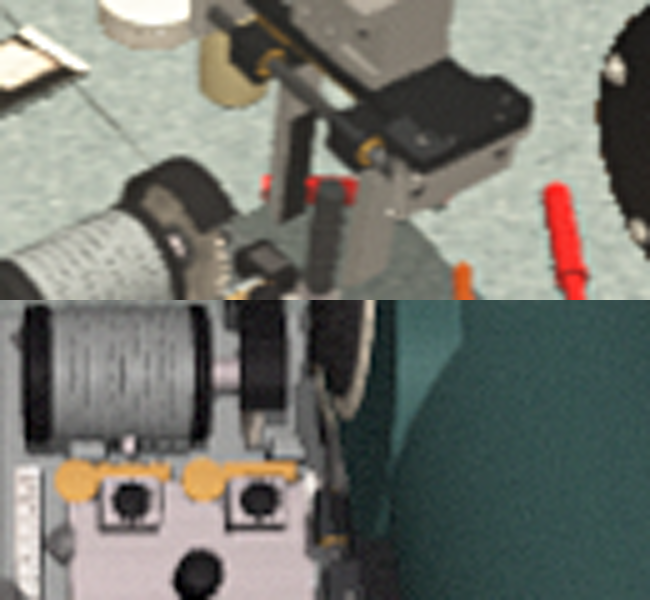

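```bash
python3 - <<'E'
from h import *
f=robot.grab_frame('scene')[:,:,::-1]
g=cv2.imread('pics/sceneraw.png')
z=lambda f:cv2.resize(f[95:255,250:430],None,fx=2.2,fy=3*.75,interpolation=cv2.INTER_CUBIC)
cv2.imwrite('pics/b.png',np.hstack([z(g),z(f)]))
E
```

```text
(no output)
```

View pics/b.png

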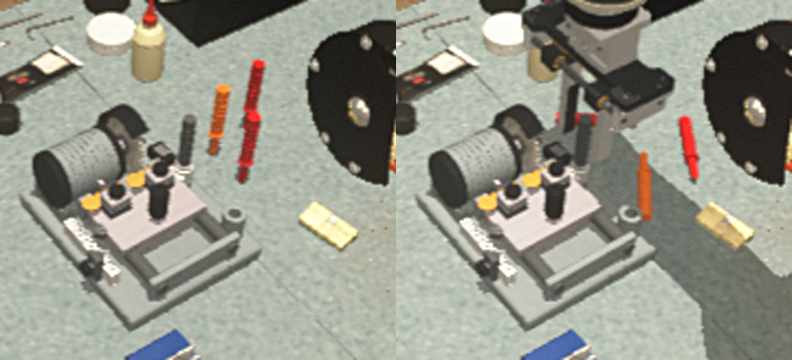

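```bash
python3 - <<'E'
from h import *
robot.gripper_to(0.0); s=st('grip'); p=s['ee_pos']
robot.move_linear(p+[0,0,.012],velocity=.04,threshold=15); s=st('lift1')
robot.move_linear(p+[0,0,.054],velocity=.08,threshold=15); st('lift')
c,sn=np.cos(YAW),np.sin(YAW); d=np.array([c*-.090-sn*-.002, sn*-.090+c*-.002,.054])
robot.move_linear(p+d,velocity=.1); robot.pause(.3); st('over')
f=robot.grab_frame('scene')[:,:,::-1];t=robot.grab_frame('top')[:,:,::-1]
cv2.imwrite('pics/c.png',np.hstack([cv2.resize(f[120:220,290:370],None,fx=5,fy=5,interpolation=cv2.INTER_CUBIC),cv2.resize(t[200:300,300:380],None,fx=5,fy=5,interpolation=cv2.INTER_CUBIC)]))
E
```

```text
grip t 5.61 p [ 0.5733 -0.1945  0.112 ] F [-0.2  0.3 -0.5] M [-0.03 -0.13  0.02] op 0.0155 gf 30.0
lift1 t 6.06 p [ 0.5733 -0.1946  0.1243] F [ 0.4  1.  -0.8] M [-0.03 -0.04 -0.03] op 0.0157 gf 30.0
lift t 6.73 p [ 0.5731 -0.1946  0.1659] F [ 0.   0.1 -1.1] M [-0.   -0.09 -0.02] op 0.0157 gf 30.0
over t 8.08 p [ 0.4836 -0.1984  0.1659] F [-0.8  0.4 -0.9] M [ 0.   -0.09  0.  ] op 0.0154 gf 30.0
```

View pics/c.png

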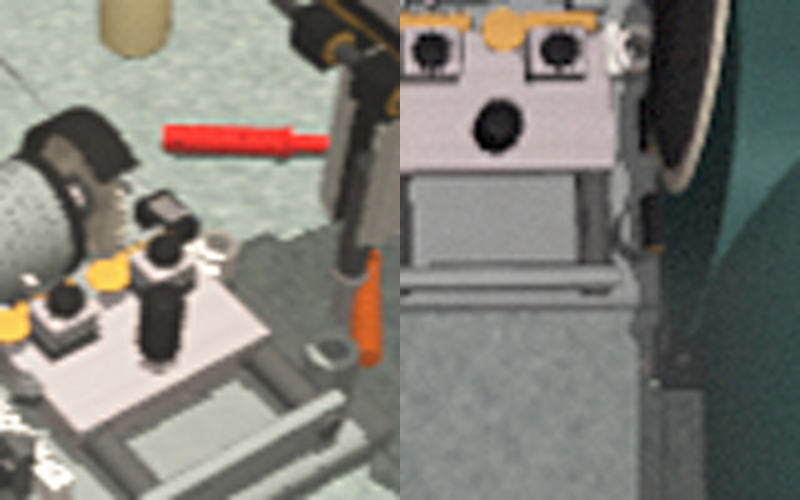

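```bash
python3 - <<'E'
from h import *
p=robot.get_state()['ee_pos']
h=robot.move_linear([p[0],p[1],.120],velocity=.06,threshold=8); s=st('down1',h)
if not h:
    h=robot.move_linear([p[0],p[1],.1095],velocity=.02,threshold=5); s=st('down2',h)
E
```

```text
down1 False t 9.1 p [ 0.4837 -0.1985  0.1203] F [-0.5 -0.6  0. ] M [-0.03 -0.07 -0.02] op 0.0155 gf 30.0
down2 True t 9.54 p [ 0.4836 -0.1985  0.1119] F [-1.  -0.1  8.5] M [ 0.04  0.24 -0.01] op 0.0156 gf 30.0
```

```bash
python3 - <<'E'
from h import *
robot.gripper_to(.045); st('rel')
p=robot.get_state()['ee_pos']
robot.move_linear([p[0],p[1],.215],velocity=.12)
k=np.array([.5287,-.1234])
robot.move_linear([*k,.215],velocity=.12)
c=[(abs(q[6]),a) for a in (YAW+np.pi/2,YAW-np.pi/2) if (q:=robot.ik([*k,.215],R(a))) is not None]; print(c)
robot.move_ptp([*k,.215],R(min(c)[1])); st('rot')
for n in('scene','top'): cv2.imwrite(f'pics/{n}d.png',robot.grab_frame(n)[:,:,::-1])
f=cv2.imread('pics/scened.png');t=cv2.imread('pics/topd.png')
cv2.imwrite('pics/d.png',np.hstack([cv2.resize(f[130:250,250:380],None,fx=3,fy=3,interpolation=cv2.INTER_CUBIC),cv2.resize(t[160:280,262:392],None,fx=3,fy=3,interpolation=cv2.INTER_CUBIC)]))
E
```

```text
rel t 10.19 p [ 0.4832 -0.1984  0.1116] F [-1.1 -0.   0.8] M [-0.03 -0.12  0.  ] op 0.0454 gf 0.0
[(np.float64(1.4411741639573137), 1.5934963267948965), (np.float64(1.4791608528828992), -1.5480963267948966)]
rot t 13.43 p [ 0.5286 -0.1237  0.215 ] F [-0.5  0.1 -0.8] M [ 0.12 -0.13 -0.01] op 0.0452 gf 0.0
```

View pics/d.png

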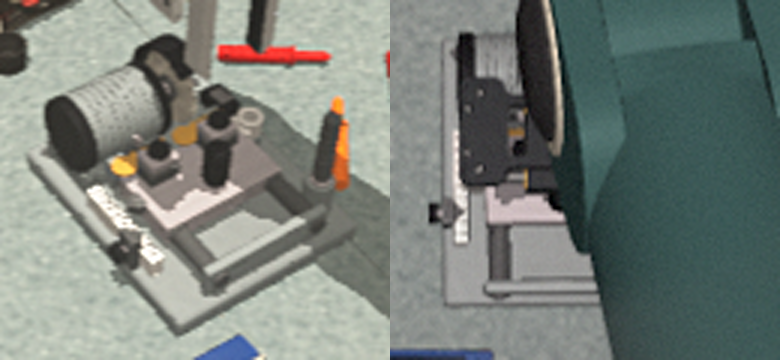

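```bash
python3 - <<'E'
from h import *
p=robot.get_state()['ee_pos']; k=[.5287,-.1234]
h=robot.move_linear([*k,.085],velocity=.1,threshold=6); st('down',h)
if not h:
    robot.gripper_to(0); s=st('grip'); p=s['ee_pos']; np.save('home.npy',p)
    u=-np.array([np.cos(YAW),np.sin(YAW),0])
    robot.move_linear(p+u*.024,velocity=.03); s=st('pulled'); robot.pause(.3); s=st('hold')
    print('travel',(s['ee_pos']-p)@u)
    for n in('scene','top'): cv2.imwrite(f'pics/{n}e.png',robot.grab_frame(n)[:,:,::-1])
    f=cv2.imread('pics/scenee.png');t=cv2.imread('pics/tope.png')
    cv2.imwrite('pics/e.png',np.hstack([cv2.resize(f[180:230,265:315],None,fx=8,fy=8,interpolation=cv2.INTER_CUBIC),cv2.resize(t[205:255,265:315],None,fx=8,fy=8,interpolation=cv2.INTER_CUBIC)]))
E
```

```text
down False t 14.98 p [ 0.529  -0.1235  0.0855] F [-0.3 -0.5  0. ] M [ 0.06 -0.14  0.06] op 0.0449 gf 0.0
grip t 15.47 p [ 0.5288 -0.1243  0.0852] F [-0.5 -4.9  2.8] M [-1.2  -0.02 -0.05] op 0.0222 gf 30.0
pulled t 16.43 p [ 0.5057 -0.125   0.0853] F [ 7.2 -2.1 -7.4] M [-0.52 -1.91 -0.  ] op 0.022 gf 30.0
hold t 16.73 p [ 0.5057 -0.125   0.0853] F [ 7.2 -2.9 -7.6] M [-0.45 -2.03 -0.04] op 0.0219 gf 30.0
travel 0.023090908425889966
```

View pics/e.png

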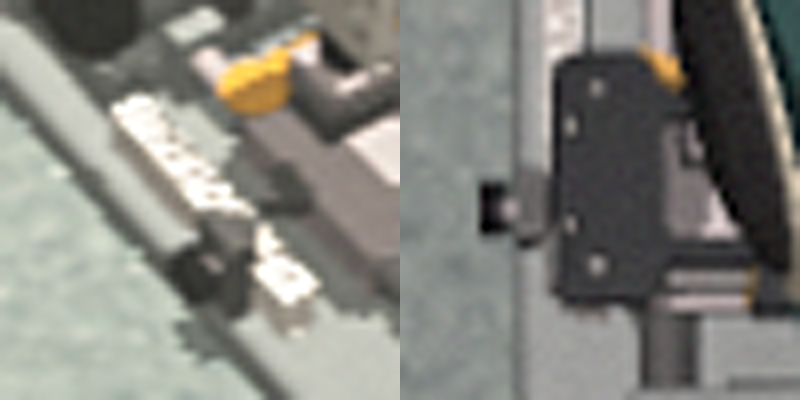

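```bash
cat >> h.py <<'E'
P=[.57667,-.12236,.0227]
def rect(n,img,x0=-75,x1=-15,y0=63,y1=93,s=8.8):
    ys=np.arange(y1,y0,-1/s);xs=np.arange(x1,x0,-1/s)
    Y,X=np.meshgrid(ys,xs);q=proj(n,m2w(P,np.c_[X.ravel(),Y.ravel(),0*X.ravel()+54]/1000)).astype(np.float32)
    o=cv2.remap(img,q[:,0].reshape(X.shape),q[:,1].reshape(X.shape),cv2.INTER_CUBIC)
    for x in range(x0+5,x1,5):
        r=int((x1-x)*s);cv2.line(o,(0,r),(18 if x%10==0 else 9,r),(0,0,255),1);cv2.line(o,(o.shape[1]-10,r),(o.shape[1],r),(0,0,255),1)
        if x%10==0: cv2.putText(o,str(x),(20,r+5),0,.45,(0,0,255),1)
    return o
E
python3 - <<'E'
from h import *
u=-np.array([np.cos(YAW),np.sin(YAW),0]);p=np.load('home.npy')
s=robot.get_state();cur=(s['ee_pos']-p)@u
robot.move_linear(s['ee_pos']+u*(.030-cur),velocity=.02);robot.pause(.2)
s=st();print((s['ee_pos']-p)@u)
f=np.mean([robot.grab_frame('scene')[:,:,::-1].astype(float) for _ in range(8)],0).astype(np.uint8)
cv2.imwrite('pics/scenef.png',f)
o=np.hstack([rect('top',cv2.imread('pics/topraw.png')),rect('scene',cv2.imread('pics/sceneraw.png')),rect('scene',f)])
print(o.shape);cv2.imwrite('pics/f.png',o)
E
```

```text
t 17.48 p [ 0.4997 -0.1252  0.0853] F [  8.7  -2.7 -10.8] M [-0.34 -2.16  0.04] op 0.0219 gf 30.0
0.029109242860610385
(528, 792, 3)
```

View pics/f.png

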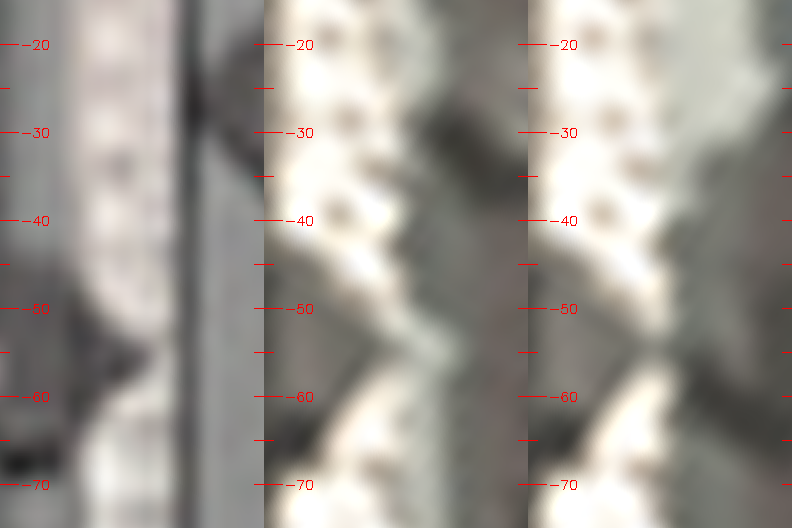

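```bash
python3 - <<'E'
from h import *
def prof(n,fn,y,x0,x1,st=1.0):
    xs=np.arange(x0,x1,-.25);img=cv2.imread(fn).astype(np.float32)
    q=proj(n,m2w(P,np.c_[xs,0*xs+y,0*xs+54]/1000)).astype(np.float32)
    return xs,cv2.remap(cv2.cvtColor(img,cv2.COLOR_BGR2GRAY),q[:,:1],q[:,1:],cv2.INTER_CUBIC)[:,0]
for lab,n,fn,ys,x0,x1 in (('rider top','top','pics/topraw.png',(77,78,79,80,81,82,83),-40,-71),('ptr top','top','pics/topraw.png',(70,69,68,67,66,65,64),-10,-45),
  ('rider scene','scene','pics/scenef.png',(78,79,80,81,82,83),-38,-71),('ptr home scene','scene','pics/sceneraw.png',(73,72,71,70,69,68),-15,-45),('ptr now scene','scene','pics/scenef.png',(73,72,71,70,69,68),-44,-74)):
    print(lab)
    for y in ys:
        xs,v=prof(n,fn,y,x0,x1)
        print(y,v[::6].astype(int).tolist(),end=' ')
        i=v.argmin(); lv=lambda a:(v[i]+a)/2
        a,b=v[:i+1].max(),v[i:].max(); j=i
        while j>0 and v[j]<lv(a): j-=1
        k=i
        while k<len(v)-1 and v[k]<lv(b): k+=1
        print('edges',xs[j],xs[k],'mid',(xs[j]+xs[k])/2,'min',xs[i])
E
```

```text
rider top
77 [208, 205, 197, 200, 206, 207, 212, 215, 194, 153, 112, 113, 154, 201, 216, 186, 175, 185, 196, 208, 213] edges -53.0 -58.5 mid -55.75 min -55.75
78 [215, 209, 198, 199, 207, 215, 221, 216, 186, 139, 98, 90, 124, 187, 221, 197, 187, 192, 204, 216, 220] edges -53.0 -58.75 mid -55.875 min -56.0
79 [222, 211, 197, 196, 206, 219, 220, 204, 168, 120, 89, 74, 96, 164, 211, 199, 195, 200, 212, 224, 226] edges -52.5 -59.5 mid -56.0 min -56.5
80 [231, 217, 201, 201, 211, 221, 210, 182, 143, 104, 84, 70, 81, 135, 183, 189, 200, 213, 227, 237, 236] edges -51.5 -60.25 mid -55.875 min -57.0
81 [233, 220, 203, 205, 213, 215, 192, 157, 119, 93, 87, 79, 81, 111, 149, 170, 199, 222, 237, 245, 243] edges -50.5 -62.0 mid -56.25 min -57.25
82 [219, 208, 195, 196, 197, 190, 158, 123, 93, 79, 83, 81, 78, 86, 110, 138, 176, 206, 221, 227, 224] edges -49.25 -63.25 mid -56.25 min -57.75
83 [196, 191, 183, 179, 172, 156, 124, 97, 76, 69, 74, 76, 74, 72, 84, 106, 141, 173, 190, 195, 188] edges -48.5 -63.75 mid -56.125 min -53.5
ptr top
70 [118, 119, 123, 121, 119, 119, 118, 116, 100, 84, 72, 62, 5
[... 2956 characters left out ...]
in -59.25
72 [116, 115, 117, 121, 123, 122, 115, 102, 86, 73, 64, 60, 68, 85, 102, 120, 125, 120, 118, 118] edges -55.25 -64.25 mid -59.75 min -60.25
71 [113, 111, 116, 121, 123, 125, 121, 108, 97, 84, 68, 61, 65, 75, 94, 112, 124, 122, 119, 119] edges -56.25 -65.0 mid -60.625 min -60.5
70 [110, 107, 111, 115, 119, 124, 122, 115, 106, 93, 75, 64, 62, 67, 83, 105, 120, 121, 118, 118] edges -57.5 -65.75 mid -61.625 min -61.75
69 [106, 102, 104, 107, 111, 114, 118, 114, 108, 99, 82, 66, 61, 63, 74, 95, 111, 117, 115, 114] edges -58.25 -66.25 mid -62.25 min -62.75
68 [103, 97, 97, 99, 97, 102, 106, 105, 102, 98, 83, 68, 62, 61, 69, 87, 100, 110, 110, 109] edges -58.75 -66.5 mid -62.625 min -63.0
```

```bash
python3 - <<'E'
from h import *
robot.pause(1.0);st();robot.sign_off()
E
```

```text
t 18.88 p [ 0.4997 -0.1252  0.0853] F [  8.5  -1.5 -10.5] M [-0.31 -2.12  0.04] op 0.0221 gf 30.0
the job is handed in; nothing more can be done
```

The steel pin is down in the parking socket, and the carriage is held by the knob 29.1 mm out, in line with the rider point (about 29.0 mm by camera) to within roughly 0.5 mm, and the job is handed in; but the orange and red look-alike pins got knocked over on my approach, most likely by the arm (no contact force was logged), and at least one red and the orange had moved on the counter when I last saw them.

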